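# Light the sherd drawer with the sprung reflector cover

### The arm

A 6-joint arm with a two-finger parallel gripper is mounted at the origin on the work surface. World frame = base frame: x ahead of the robot, y to its left, z up, the work surface at z = 0. Lengths are in m, angles in degrees, forces in N, time in s.
With the tool pointing down it reaches from about 0.325 to 0.85 m from the base axis. Payload 15.5 kg.
Tool frame: the origin (TCP) lies midway between the tips of the shut fingers; the grasp point (between the pads) lies 19 mm behind it; y points along the fingers, x is the direction in which the jaws open and shut, and the axes are right-handed (so a half turn about y gives the same grasp; the last joint's range is limited). The gripper opens to 91 mm and grips with 3 to 60 N. Pads are 32 mm wide; open, the fingers measure 118 mm over their backs; the gripper's body (76 mm by 178 mm) begins 60 mm behind the grasp point.
Start: joints at [-73.425, 28.281, 77.091, -0, 74.628, -5.472], TCP at [0.235, -0.579, 0.214] pointing down, gripper open.
Joint ranges: [-166.48, 166.48], [-47.26, 123.95], [12.59, 153.08], [-70.14, 250.14], [6.76, 159.57], [-176.63, 176.63]. Speed limits (degrees/s): [108.29, 108.29, 147.25, 172.46, 172.46, 172.46].

### API

Orientations are given as a 3x3 rotation matrix whose columns are the frame's x, y, z axes.
In Python, from bench import ctrl gives the robot as it stands. The module is installed in compiled form; this text tells all that it offers. Calls block until the motion is done:
- ctrl.goto(position, orientation): joint-space move of the TCP to a pose.
- ctrl.move_l(position, vel=0.15, ori=None, contact_N=None): straight line of the TCP; ori=None keeps the orientation; vel is the mean speed in m/s. With contact_N (N) it stops when the force on the tool has changed by that much, and returns True; else False.
- ctrl.movej(angles): joint-space move.
- ctrl.command_gripper(opening): opening from 0.0 (shut) to 1.0 (fully open); the grip force is fixed at half the most; returns when the fingers have stopped.
- ctrl.sleep(seconds).
- ctrl.ik(position, orientation): joint angles nearest the present ones, or None.
- ctrl.read_camera(name): name is "side" or "top"; returns the picture (400x640x3 uint8, blue, green, red); there is no depth.
- ctrl.camera_params(name): a dict with "fx", "fy", "cx", "cy" (pixels), "D" ([k1, k2, p1, p2, k3] as OpenCV has them; the pictures are not rectified), "pose" (4x4, takes a point from camera to world coordinates). Camera axes: x right, y up, looking along -z (the intrinsics and any distortion apply to the point x, -y, -z); pixel columns grow to the right and rows downward; lengths in m; the calibration is good to about 2 mm. A picture is of the moment at which its call begins. camera_params takes no time and is no camera call.
A pose or a line that the arm cannot do raises ctrl.MotionError and nothing moves.
- ctrl.sign_off(): hands the job in, once; it reports no verdict.
Readings, each from a call of its own:
- ctrl.current_t(): time.
- ctrl.current_q(): joint angles.
- ctrl.current_dq(): joint speeds.
- ctrl.current_effort(): joint torques, N m.
- ctrl.current_tool_pos(): TCP position.
- ctrl.current_eef_rot(): TCP orientation.
- ctrl.current_contact_force(): force on the tool from outside, world axes, zero at the start.
- ctrl.current_wrist_torque(): the same for the moment, N m.
- ctrl.current_grip_width(): opening from 0.0 (shut) to 1.0 (fully open).
Only numpy, scipy, OpenCV 4.12 (cv2) and the standard library are available. Lean on these libraries where they do the work, as an engineer would, in place of code of your own. Each camera call takes 0.05 s, during which the arm holds its last target. There are 200 camera calls.

### The job

Pull the sherd drawer of the grey finds case at least two thirds open by its steel handle and leave it so. Then take the black grip of the sprung reflector cover on top, raise the cover past its balance point (clear of the red mark on the angle gauge) without letting it fly right open, and bring it back down to just below the balance, with its pointer in the green band, so that it throws light into the drawer. It will not stay there by itself: finish while still holding it there, still, with the gripper, and leave everything else on the table where it stands.

Things in the scene. Friction and masses are not known exactly. Their poses are not given: they have to be found in the camera images.
- case: Grey finds case fixed to the table: 200 mm deep (its x), 300 wide (y), 105 high, plus the 12 mm cover on top; origin under its centre; drawer front faces its -x. On its +y side a thin quadrant gauge (look only, not solid; radius 130 mm about the hinge) is green from 46 to 56 degrees of cover angle, red from 58 to 62; a black needle on the cover is the pointer.
- drawer (a joint): Travel of the drawer in m: 0 shut, 0.125 fully out, along the case's own -x. Slides stiffly (about 2 N) and stays where it is left. Starts shut or up to 20 mm open.
- drawer_handle (a point): Middle of the drawer's steel bar handle: a 10 mm round bar, 90 mm long, along the case's y, 80 mm above the table, 40 mm in front of the drawer front (35 mm free gap behind it), centred 70 mm to the -y side of the case's middle. It moves with the drawer and can be pinched from above.
- cover (a joint): Angle of the cover in rad: 0 shut (flat), grows as its front edge rises; stop at 1.65. Springs carry part of its 0.9 kg: it balances at 1.05 rad (60 degrees); below that it falls shut, above it swings open by itself. It takes about 2 N at the grip to start raising it, less and less towards the balance.
- cover_grip (a point): Centre of the cover's black grip: a roller 24 mm thick, 40 mm long, axis along the case's y, flat ends, on a 12 mm stem 35 mm out from the cover's front edge, 70 mm to the case's +y side. Shut: 215 mm in front of and 6 mm above the hinge axis, 112 mm above the table; it rises on an arc about it. Pinch its ends from above; fixed to the cover, it must pivot between upright fingers.
- cover_hinge (a point): Middle of the cover's hinge axis, which runs along the case's y, 85 mm behind the case's middle and 106 mm above the table. The cover is a plate 180 mm (hinge to front edge) by 290 mm by 12 mm.
- sherd0: Flat terracotta-coloured potsherd about 60 x 55 x 10 mm lying loose in the drawer; origin at the centre of its underside. Leave it in the drawer.
- sherd1: Flat buff potsherd about 60 x 55 x 10 mm lying loose in the drawer; origin at the centre of its underside. Leave it in the drawer.
- jug: Buff pottery jug, 140 mm wide, 165 mm high, standing left of the case; origin at the centre of its foot. Not to be moved.
- bowl: Terracotta bowl, 100 mm wide, 45 mm high, close by the case's -y side; origin under its centre. Not to be moved.
- jar: Small jar with white cap, 56 mm wide, 80 mm high, close by the case's +y side; origin under its centre. Not to be moved.
- brush: Finds brush lying on the table to the left, along its own x. Not to be moved.
- mouse: Black computer mouse, 100 x 60 x 33 mm, on the right; origin under its centre. Not to be moved.
- tray: Cream finds tray, 240 x 190 x 35 mm, on the right; origin under its centre. Not to be moved.

How it is judged (in metres and radians):
On the way, in this order (a step that is already met when the one before it is completed fails the run):
1. the drawer is pulled out at least 80 mm while the cover is still shut (value of joint drawer above 0.08 m and value of joint cover below 0.3 rad), for 0.2 s.
2. the cover is raised past its balance point (1.05 rad) to more than 1.08 rad, touched by the fingers (value of joint cover above 1.08 rad and contact force between the fingers and cover above 0.1 N), for 0.1 s.
At the end, for the whole second after the job is handed in: The drawer is at least 80 mm out (of 125); the cover, after having been past 1.08 rad, stands still (under 0.06 rad/s) between 0.78 and 1.00 rad (45 to 57 degrees), just below its balance, carried by the fingers (contact over 0.15 N); the sherds are still in the drawer (value of joint cover between 0.78 and 1 rad and velocity of joint cover between -0.06 and 0.06 rad/s and contact force between the fingers and cover above 0.15 N and value of joint drawer above 0.08 m and z of each of sherd0, sherd1 in the frame of case above 0.03 m); the arm keeps its last pose, push and grip.
It fails at once if a bystander (jug, bowl, jar, brush, mouse, tray) is moved more than 30 mm (distance of any of jug, bowl, jar, brush, mouse, tray from where it was at the start of the episode above 0.03 m).
It fails at once if a sherd is lifted out of the drawer (height (world z) of any of sherd0, sherd1 above 0.1 m).
It fails at once if the cover flies right open (beyond 1.5 rad) (value of joint cover above 1.5 rad).
It also fails if it takes over 58 s, if anything falls off the work surface, if the arm or the gripper's body presses on something with over 40 N, if the wrist force passes 120 N, or if a joint passes its speed limit or range.

## Working session

There is one attempt and no reset: what is moved stays moved. The work goes in short steps, each a Python script; the robot and the scene stay as the last script left them, time stands still between calls to the robot, and variables do not carry over. Pictures are saved under pics/ and viewed, about 8 in all and at most 12, crops included, and the job is handed in when it is done.

```bash
mkdir -p pics
python3 - <<'E'
from bench import ctrl
import cv2
for n in("top","side"):
    cv2.imwrite(f"pics/{n}0.png",ctrl.read_camera(n)); p=ctrl.camera_params(n); print(n,p)
print(ctrl.current_t(),ctrl.current_eef_rot())
E
```

```text
top {'fx': 385.6135579126044, 'fy': 385.6135579126044, 'cx': 321.72889021454125, 'cy': 199.53661977808162, 'D': array([-0.03407981,  0.        ,  0.        ,  0.        ,  0.        ]), 'pose': array([[ 0.00783645,  0.98937005, -0.14520846,  0.3834763 ],
       [-0.99996311,  0.00826406,  0.00234184,  0.01573268],
       [ 0.00351695,  0.14518475,  0.98939831,  1.38698921],
       [ 0.        ,  0.        ,  0.        ,  1.        ]])}
side {'fx': 502.0414919517927, 'fy': 502.0414919517927, 'cx': 319.41675585996893, 'cy': 190.74861991023198, 'D': array([-0.06250205,  0.        ,  0.        ,  0.        ,  0.        ]), 'pose': array([[-0.73224568,  0.44675951, -0.51402549, -0.35848883],
       [-0.68096327, -0.46892337,  0.56249436,  1.02573638],
       [ 0.01026114,  0.76191654,  0.64759392,  1.26696524],
       [ 0.        ,  0.        ,  0.        ,  1.        ]])}
0.1 [[ 3.75448809e-01 -3.29386169e-04  9.26843074e-01]
 [-9.26842558e-01  9.79415018e-04  3.75448948e-01]
 [-1.03143172e-03 -9.99999466e-01  6.24310830e-05]]
```

View pics/top0.png

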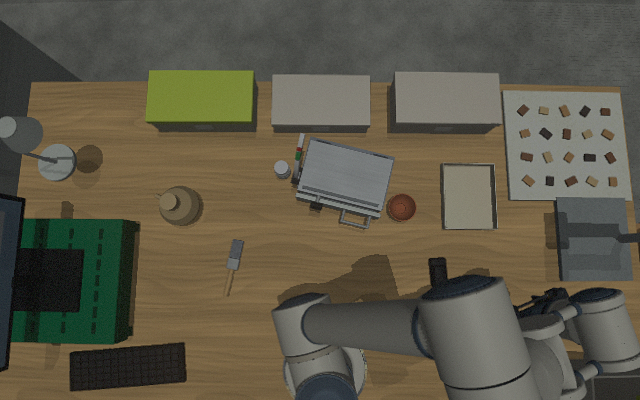

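View pics/side0.png

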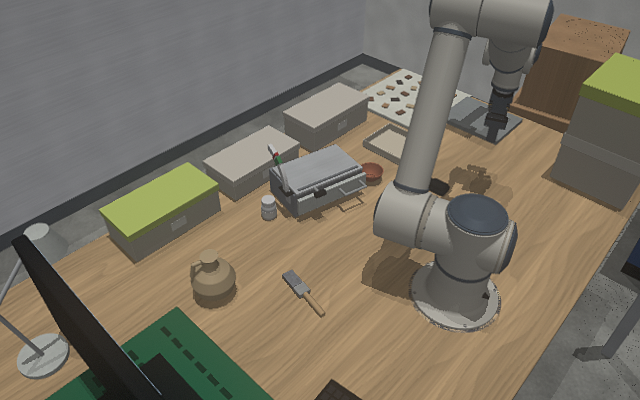

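The case is at about (345,178) in the top view, with the grip near (316,205) and the handle near (355,218). I'll zoom in on both views.

Run:
```python
import cv2
a=cv2.imread("pics/top0.png")[125:235,270:420]; b=cv2.imread("pics/side0.png")[135:225,255:385]
for n,i,f in(("tz",a,5),("sz",b,6)): cv2.imwrite(f"pics/{n}.png",cv2.convertScaleAbs(cv2.resize(i,None,fx=f,fy=f,interpolation=cv2.INTER_CUBIC),alpha=1.6))
```

```text
(no output)
```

View pics/tz.png

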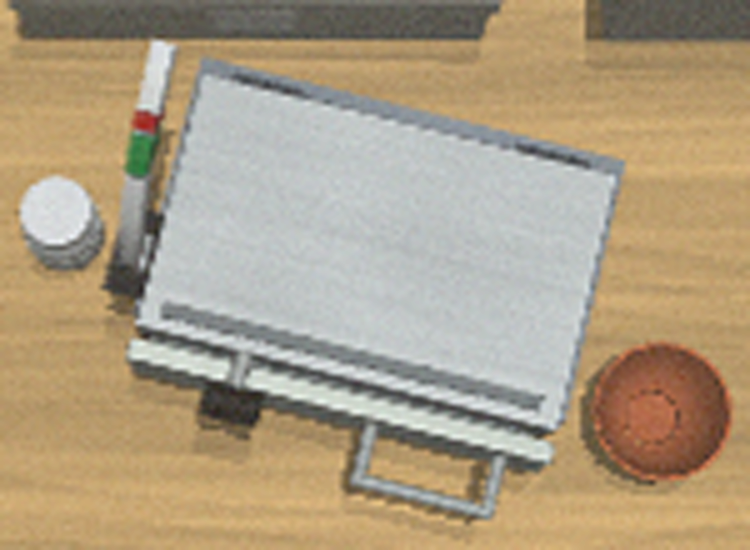

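View pics/sz.png

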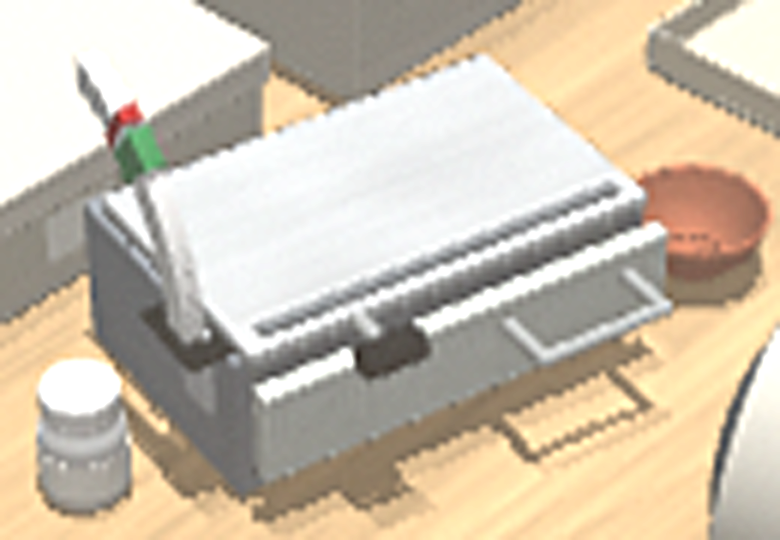

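The zooms show the cover corners at (137,322), (553,425) and (625,160), the grip at (232,403) and the handle bar running from (352,482) to (490,513). In the side view the grip is at (393,348) and the bar runs from (545,357) to (668,307). The drawer is slightly open. Next I'll fit the case pose and drawer travel to both views.

```bash
cat > h.py <<'E'
import numpy as np, cv2
from bench import ctrl
def proj(P,n):
    c=ctrl.camera_params(n); T=np.linalg.inv(c["pose"]); q=(T[:3,:3]@np.atleast_2d(P).T).T+T[:3,3]
    K=np.array([[c["fx"],0,c["cx"]],[0,c["fy"],c["cy"]],[0,0,1]])
    return cv2.projectPoints((q*[1,-1,-1])[:,None],np.zeros(3),np.zeros(3),K,c["D"])[0][:,0]
def world(p,v):  # v=(x,y,yaw)
    p=np.atleast_2d(p); c,s=np.cos(v[2]),np.sin(v[2])
    return np.c_[v[0]+c*p[:,0]-s*p[:,1], v[1]+s*p[:,0]+c*p[:,1], p[:,2]]
E
python3 - <<'E'
from h import *
from scipy.optimize import least_squares
def pts(d): return np.array([[-.095,.145,.117],[-.095,-.145,.117],[.1,.15,.105],[.1,-.15,.105],[-.13,.07,.112],[-.14-d,-.025,.08],[-.14-d,-.115,.08],[.085,-.145,.117]])
T=np.array([[138,322],[556,425],[203,60],[625,160],[232,403],[352,482],[490,513],[np.nan]*2])
S=np.array([[245,352],[648,195],[np.nan]*2,[np.nan]*2,[393,348],[545,357],[668,307],[487,57]])
T=(T+.5)/5-.5+[270,125]; S=(S+.5)/6-.5+[255,135]
def f(v):
    P=world(pts(v[3]),v); return np.nan_to_num(np.r_[proj(P,"top")-T,proj(P,"side")-S])
r=least_squares(lambda v:f(v).ravel(),[.7,0,-.25,.015],loss="soft_l1")
print(r.x,np.degrees(r.x[2])); print(np.round(f(r.x),1).tolist())
W=world(pts(r.x[3]),r.x); print("grip",W[4],"handle",W[5:7].mean(0),"reach",np.hypot(*W[4:7,:2].T))
E
```

```text
[ 0.66040427 -0.0678771  -0.24172726  0.01695203] -13.849951562541053
[[-0.2, 0.6], [0.7, 1.3], [0.1, -0.8], [0.5, 0.2], [0.1, 0.1], [1.3, 0.0], [-0.5, 0.4], [0.0, 0.0], [0.5, 0.5], [-0.5, -0.4], [0.0, 0.0], [0.0, 0.0], [-0.8, 0.2], [-0.2, 0.3], [-0.9, 0.1], [-0.9, -0.7]]
grip [0.5509405  0.03120712 0.112     ] handle [ 0.49125888 -0.09827073  0.08      ] reach [0.55182363 0.50498909 0.50101983]
```

Residuals are about 1 px and the sizes agree. I'll pull the drawer now.

```bash
cat >> h.py <<'E'
V=np.array([0.66040,-0.06788,-0.24173])
def W(x,y,z): return world([x,y,z],V)[0]
def ori(a):   # tool down, jaws along world angle a or a+180: whichever turns the wrist less
    R=[np.array([[np.cos(t),0,-np.sin(t)],[np.sin(t),0,np.cos(t)],[0,-1,0]]) for t in(a,a+np.pi)]
    p=ctrl.current_tool_pos(); q=ctrl.current_q()
    def cost(r):
        s=ctrl.ik(W(-.14,0,.25),r); return 1e9 if s is None else abs(s[5]-q[5])+ .2*abs(s[5])
    return min(R,key=cost)
def st(m=""): print(m,round(ctrl.current_t(),2),np.round(ctrl.current_tool_pos(),4),np.round(ctrl.current_contact_force(),1),round(ctrl.current_grip_width(),3))
E
python3 - <<'E'
from h import *
R=ori(V[2]); x=-.157; zt=.061
ctrl.command_gripper(.42)
ctrl.goto(W(x,-.07,.2),R); st("above")
hit=ctrl.move_l(W(x,-.07,zt),vel=.12,contact_N=8); st(f"down {hit}")
if not hit:
    ctrl.command_gripper(0); st("gripped")
    ctrl.move_l(W(x-.093,-.07,zt),vel=.06); st("pulled")
cv2.imwrite("pics/t1.png",cv2.convertScaleAbs(np.hstack([cv2.resize(ctrl.read_camera("top")[125:275,250:420],(400,353)),cv2.resize(ctrl.read_camera("side")[125:275,240:410],(400,353))]),alpha=1.5))
E
```

```text
above 2.98 [ 0.4913 -0.099   0.2   ] [ 0.1  0.1 -0.2] 0.42
down False 4.29 [ 0.4916 -0.0984  0.0615] [-0.1 -0.1 -0.2] 0.425
gripped 4.85 [ 0.4914 -0.0983  0.0612] [0.3 0.7 4.4] 0.1
pulled 6.55 [ 0.4002 -0.0758  0.0611] [-0.4  0.1  8.9] 0.102
```

View pics/t1.png

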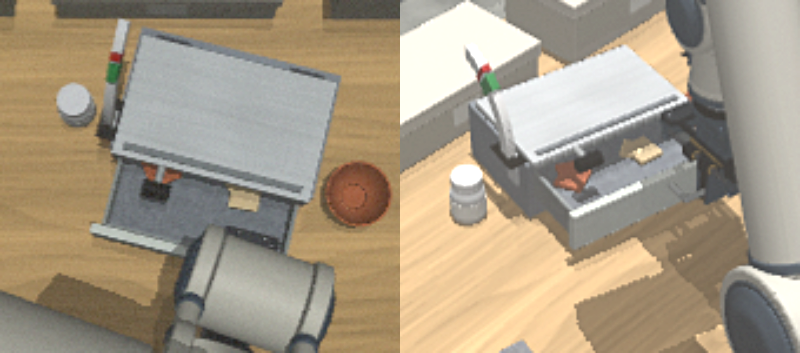

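The drawer is well out with both sherds in it: terracotta at (160,175), buff at (243,198). The cover is shut. I'll release the handle and take the grip.

Run:
```python
from h import *
ctrl.command_gripper(.42)
ctrl.move_l(W(-.25,-.07,.21),vel=.12); st("up")
R=ori(V[2]+np.pi/2)
ctrl.command_gripper(.75)
ctrl.goto(W(-.13,.07,.2),R); st("above")
hit=ctrl.move_l(W(-.13,.07,.097),vel=.08,contact_N=5); st(f"down {hit}")
if not hit: ctrl.command_gripper(0); st("gripped")
cv2.imwrite("pics/t2.png",cv2.convertScaleAbs(np.hstack([cv2.resize(ctrl.read_camera("top")[125:275,250:420],(400,353)),cv2.resize(ctrl.read_camera("side")[125:275,240:410],(400,353))]),alpha=1.5))
```

```text
up 8.67 [ 0.4006 -0.0759  0.2095] [-1.3 -0.5 -0.2] 0.423
above 10.52 [0.5506 0.0309 0.2   ] [-0.1 -0.7  0. ] 0.751
down False 11.95 [0.5512 0.0312 0.0974] [0.6 0.4 0.8] 0.752
gripped 12.5 [0.5515 0.0333 0.0972] [ 3.8 21.2 -1.1] 0.437
```

View pics/t2.png

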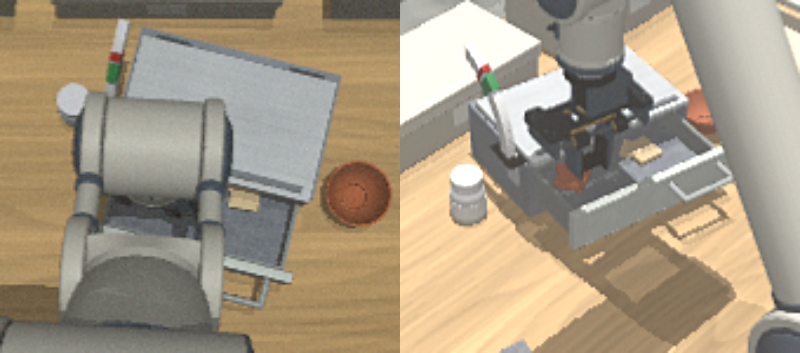

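The fingers hold the 40 mm roller (width 0.437 × 91 = 39.8 mm). A 21 N sideways load shows I'm about 2 mm off in y, so I'll correct that first and then raise along the arc in stages.

```bash
cat >> h.py <<'E'
r0,a0=np.hypot(.215,.006),np.arctan2(.006,.215)
def arc(th,y=.0722,dz=-.015): return W(.085-r0*np.cos(th+a0),y,.106+r0*np.sin(th+a0)+dz)
def est():  # cover angle from tool position
    d=ctrl.current_tool_pos()-W(.085,0,.106); c,s=np.cos(V[2]),np.sin(V[2])
    return np.arctan2(d[2]+.015,-(c*d[0]+s*d[1]))-a0
E
python3 - <<'E'
from h import *
ctrl.move_l(W(-.13,.0722,.097),vel=.02); st("centred")
for th in np.arange(.08,.65,.08):
    ctrl.move_l(arc(th),vel=.08); st(f"{th:.2f} est {est():.3f}")
    if np.linalg.norm(ctrl.current_contact_force())>45: print("STOP");break
E
```

```text
centred 12.86 [0.5515 0.0334 0.097 ] [ 0.1 -0.5  0.1] 0.436
0.08 est 0.081 13.22 [0.5526 0.0331 0.1143] [ 1.   1.4 -1.5] 0.435
0.16 est 0.160 13.59 [0.5551 0.0325 0.1311] [ 0.8  0.7 -1. ] 0.434
0.24 est 0.239 13.96 [0.5588 0.0316 0.1478] [ 0.4  3.4 -1.4] 0.433
0.32 est 0.319 14.32 [0.5638 0.0303 0.1642] [ 0.8  4.1 -0.8] 0.433
0.40 est 0.399 14.69 [0.5702 0.0288 0.1802] [-1.1  3.1 -1.5] 0.435
0.48 est 0.480 15.06 [0.5777 0.0269 0.1955] [-0.9  2.2 -0.3] 0.437
0.56 est 0.560 15.43 [0.5864 0.0247 0.2102] [-0.3  3.2 -0.5] 0.44
0.64 est 0.640 15.79 [0.5962 0.0223 0.2241] [-0.9  3.3  1.5] 0.438
```

Forces are small. I'll check the gauge before going past the balance.

Run:
```python
from h import *
for th in np.arange(.72,.89,.08):
    ctrl.move_l(arc(th),vel=.08); st(f"{th:.2f} est {est():.3f}")
cv2.imwrite("pics/t3.png",cv2.convertScaleAbs(np.hstack([cv2.resize(ctrl.read_camera("top")[125:225,270:370],(400,400),interpolation=2),cv2.resize(ctrl.read_camera("side")[120:220,250:350],(400,400),interpolation=2)]),alpha=1.5))
```

```text
0.72 est 0.719 16.16 [0.607  0.0197 0.2371] [-1.7  3.8  1.4] 0.437
0.80 est 0.799 16.52 [0.6188 0.0167 0.2493] [-2.1  2.3  2.9] 0.43
0.88 est 0.879 16.89 [0.6316 0.0136 0.2604] [-1.4  2.9  3.3] 0.435
```

View pics/t3.png

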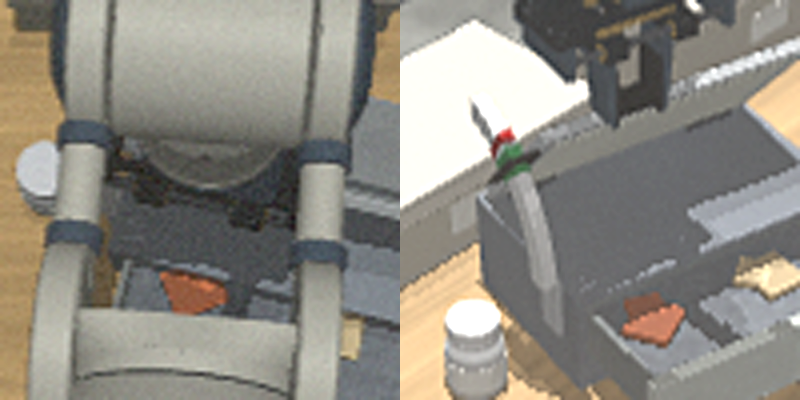

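The cover is up with the fingers on the grip. The black needle crosses the gauge in the green at about (515,160), which agrees with my estimate of 0.88 rad. Now I'll go past the balance and back.

Run:
```python
from h import *
for th in (.95,1.02,1.09,1.16):
    ctrl.move_l(arc(th),vel=.06); st(f"{th:.2f} est {est():.3f}")
ctrl.sleep(.4); st("hold")
cv2.imwrite("pics/t4a.png",ctrl.read_camera("side"))
for th in (1.08,1.0,.94,.89):
    ctrl.move_l(arc(th),vel=.06); st(f"{th:.2f} est {est():.3f}")
ctrl.sleep(.7); st("final")
a=ctrl.read_camera("side"); b=cv2.imread("pics/t4a.png")
cv2.imwrite("pics/t4.png",cv2.convertScaleAbs(np.hstack([cv2.resize(i[120:220,250:350],(400,400),interpolation=2) for i in(b,a)]),alpha=1.5))
```

```text
0.95 est 0.950 17.39 [0.6436 0.0106 0.2694] [-1.8  2.6  2.8] 0.437
1.02 est 1.020 17.79 [0.656  0.0075 0.2774] [-2.7  2.7  2.6] 0.438
1.09 est 1.091 18.19 [0.6689 0.0043 0.2845] [-2.1  2.1  4. ] 0.44
1.16 est 1.161 18.59 [0.6824 0.001  0.2907] [-1.3  0.8  4.7] 0.436
hold 18.99 [0.6822 0.0011 0.2906] [-0.9  0.7  4.7] 0.438
1.08 est 1.080 19.48 [0.667  0.0048 0.2833] [ 1.3  0.3 -1. ] 0.436
1.00 est 1.000 19.91 [0.6524 0.0084 0.2749] [ 3.   0.8 -5.3] 0.436
0.94 est 0.939 20.27 [0.6418 0.0111 0.2679] [ 5.  -0.4 -6.4] 0.437
0.89 est 0.890 20.61 [0.6333 0.0131 0.2618] [ 4.5  0.3 -5.3] 0.435
final 21.31 [0.6334 0.0131 0.2618] [ 4.6 -0.  -8.3] 0.433
```

View pics/t4.png

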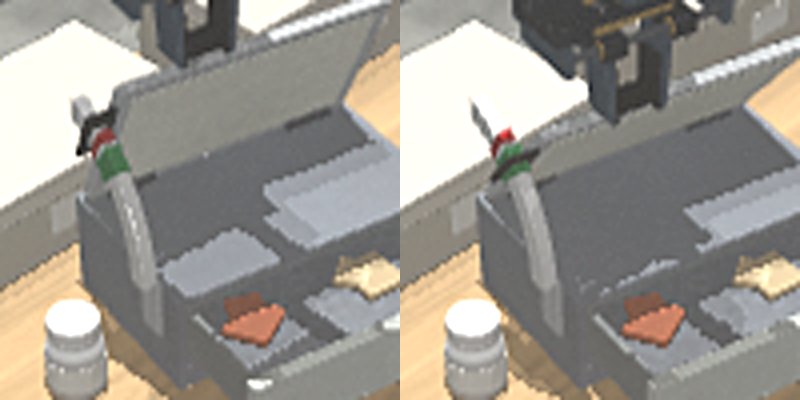

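Left picture: the needle is clear of the red, at about (97,125). Right picture: it is in the middle of the green, at about (515,160). Both sherds are in the drawer and the cover is held still, so I'll hand in.

Run:
```python
from h import *
st(f"est {est():.3f} dq {np.abs(ctrl.current_dq()).max():.3f}"); ctrl.sign_off()
```

```text
est 0.890 dq 0.089 21.36 [0.6334 0.0131 0.2618] [ 4.8 -0.  -7. ] 0.434
the job is handed in; nothing more can be done
```

The job is handed in at about 21 s: the drawer is open and the gripper is holding the cover still in the green band. The sign-off gave no verdict, so this rests on my own checks.

- **Drawer:** I pulled it by the handle to about 110 mm out while the cover was shut. That figure comes from the tool's travel plus the fitted starting opening of 17 mm. In the last picture it is still open, with both sherds inside.
- **Cover:** I raised it by the grip to about 1.16 rad and held it there for 0.4 s. The picture showed the needle clear above the red mark.
- **Final hold:** I brought the cover back to about 0.89 rad (51°), where the needle sits in the green. The gripper is closed on the roller at the expected 40 mm, with about 8 N on the tool. The fastest joint was moving at 0.09°/s.
- **Other things on the table:** I saw no contact with any of them. The jar looks unmoved in the last picture, but I did not measure the bystanders' positions at the end.

The only disagreement was a sideways load of about 21 N when I first closed on the grip, because my fitted grip position was about 2 mm off. I re-centred, and the load dropped to nearly zero before I lifted.

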